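# Unstack the stain-paste pots onto their drip saucers

## Robot

A 6-joint arm with a two-finger parallel gripper is mounted at the origin on the work surface. World frame = base frame: x ahead of the robot, y to its left, z up, the work surface at z = 0. Lengths are in m, angles in rad, forces in N, time in s.
With the tool pointing down it reaches from about 0.2 to 0.875 m from the base axis. Payload 3.4 kg.
Tool frame: the origin (TCP) lies between the finger pads; the fingertips stand 25 mm ahead of it and the grasp point (between the pads) lies 6 mm ahead of it (r.nose_length is the z of the fingertips in the tool frame, in m); z points along the fingers, x is the direction in which the jaws open and shut, and the axes are right-handed (so a half turn about z gives the same grasp; the last joint's range is limited). The gripper opens to 94 mm and grips with 3 to 60 N. Pads are 16 mm wide; open, the fingers measure 119 mm over their backs; the gripper's body (75 mm by 177 mm) begins 78 mm behind the grasp point.
Start: joints at [1.115, 0.276, 1.505, -0, 1.361, -0.121], TCP at [0.189, 0.543, 0.23] pointing down, gripper open.
Joint ranges: [-2.89, 2.89], [-0.75, 2.08], [0.22, 2.7], [-1.18, 4.32], [0.11, 2.71], [-2.7, 2.7]. Speed limits (rad/s): [2.57, 2.57, 3.14, 3.14, 3.14, 3.14].

## Interface

Orientations are given as a unit quaternion [w, x, y, z].
In Python, from plant import r, gripper_to, inverse_kinematics, vision, models, telemetry gives the robot as it stands. Calls block until the motion is done:
- r.move_to(position, orientation): joint-space move of the TCP to a pose.
- r.move_l(position, rot=None, vel=0.15, guard=None): straight line of the TCP; rot=None keeps the orientation; vel is the mean speed in m/s. With guard (N) it stops when the force on the tool has changed by that much, and returns True; else False.
- r.movej(angles): joint-space move.
- gripper_to(opening, f_grip=None): finger opening in m; f_grip is the grip in N (None keeps the last); returns when the fingers have stopped.
- r.hold(seconds).
- inverse_kinematics(position, orientation): joint angles nearest the present ones, or None.
- vision.snapshot(name): name is "scene" or "top" or "wrist"; returns the picture (480x640x3 uint8, red, green, blue); there is no depth.
- vision.get_calibration(name): a dict with "fx", "fy", "cx", "cy" (pixels), "D" ([k1, k2, p1, p2, k3] as OpenCV has them; the pictures are not rectified), "position" and "orientation" of the camera in the world. Camera axes: x right, y down, z forward; pixel columns grow to the right and rows downward; lengths in m; the calibration is good to about 2 mm. A picture is of the moment at which its call begins: read the wrist's pose just before it. get_calibration takes no time and is no camera call; for the wrist camera it gives the pose at the moment of the call.
A pose or a line that the arm cannot do raises r.PlanningError and nothing moves.
- r.sign_off(): hands the job in, once; it reports no verdict.
Trained networks look in the newest picture that a camera, given by its name, has taken for a name from the list of things; names that differ only in an ending like _2 or _b are one class to them, and where a whole thing is asked for, a point or a joint stands for the part that bears it (a point fixed in the world has none). Each returns a list of dicts, best first, with "score" (0 to 1); they miss things now and then, are a little off and sometimes report something else, mostly with a low value. They report only what shows in the picture. A call takes as long as a camera call.
- models.boxes_of(thing, camera): "at" ([x, y, z] in m, in world coordinates, good to about 4 mm: the middle of the surface that is visible of it).
- models.regions_of(thing, camera): "pixels" (480x640 bool, what is visible of it).
- models.mark_of(thing, camera): "at" ([x, y, z] in m, in world coordinates, good to about 4 mm: a listed point, or the origin of a listed thing).
Readings, each from a call of its own:
- telemetry.current_t(): time.
- telemetry.current_joints(): joint angles.
- telemetry.current_dq(): joint speeds.
- telemetry.current_joint_efforts(): joint torques, N m.
- telemetry.current_ee_pos(): TCP position.
- telemetry.current_tool_rot(): TCP orientation.
- telemetry.current_wrist_force(): force on the tool from outside, world axes, zero at the start.
- telemetry.current_torque(): the same for the moment, N m.
- telemetry.current_opening(): finger opening in m.
Only numpy, scipy, OpenCV 4.12 (cv2) and the standard library are available. Lean on these libraries where they do the work, as an engineer would, in place of code of your own. Each camera call takes 0.05 s, during which the arm holds its last target. There are 200 camera calls.

## Task

The stain-paste pots were piled up while the spotting bench was wiped. Take both piles down, lifting one pot at a time, and stand each pot upright inside the drip saucer whose liner has the colour of its lid. Keep the pots upright all the way and set them down rather than letting them drop.

Things in the scene. Friction and masses are not known exactly. Their poses are not given: they have to be found in the camera images.
- pot_blue: Stain-paste pot with a blue ribbed screw lid: straight-sided round white plastic jar with a paper label, 64 mm across and 40 mm high, lid included (lid and jar equally wide, flat on top and below). Origin at the centre of its underside, z up along its axis. Closed and full, about 0.13 kg. It stands on the bench at the bottom of one of the two piles, with a 48 mm pot on its lid. Pots are loose and do not interlock; each sits within 4 mm of the middle of the one beneath.
- pot_red: Stain-paste pot with a red ribbed screw lid: straight-sided round white plastic jar with a paper label, 64 mm across and 40 mm high, lid included (lid and jar equally wide, flat on top and below). Origin at the centre of its underside, z up along its axis. Closed and full, about 0.13 kg. It stands on the bench at the bottom of one of the two piles, with a 48 mm pot on its lid. Pots are loose and do not interlock; each sits within 4 mm of the middle of the one beneath.
- pot_yellow: Stain-paste pot with a yellow ribbed screw lid: straight-sided round amber glass jar with a paper label, 48 mm across and 36 mm high, lid included (lid and jar equally wide, flat on top and below). Origin at the centre of its underside, z up along its axis. Closed and full, about 0.08 kg. It stands on the lid of one of the 64 mm pots (blue or red, differs from start to start). Pots are loose and do not interlock; each sits within 4 mm of the middle of the one beneath.
- pot_green: Stain-paste pot with a green ribbed screw lid: straight-sided round amber glass jar with a paper label, 48 mm across and 36 mm high, lid included (lid and jar equally wide, flat on top and below). Origin at the centre of its underside, z up along its axis. Closed and full, about 0.08 kg. It stands on the lid of one of the 64 mm pots (blue or red, differs from start to start). Pots are loose and do not interlock; each sits within 4 mm of the middle of the one beneath.
- pot_black: Stain-paste pot with a black ribbed screw lid: straight-sided round aluminium jar with a paper label, 32 mm across and 34 mm high, lid included (lid and jar equally wide, flat on top and below). Origin at the centre of its underside, z up along its axis. Closed and full, about 0.04 kg. It stands on the lid of the yellow pot, so it tops the pile of three. Pots are loose and do not interlock; each sits within 4 mm of the middle of the one beneath.
- saucer_blue: Round white porcelain drip saucer with a flat blue liner, the place of the pot with the blue lid. 92 mm across the rim, rim 12 mm high and 4 mm thick; flat floor 80 mm across and 6 mm above the bench, so the pot fits in with about 8 mm to spare all round. Origin at the centre of its underside on the bench, z up. Heavy, does not move.
- saucer_red: Round white porcelain drip saucer with a flat red liner, the place of the pot with the red lid. 92 mm across the rim, rim 12 mm high and 4 mm thick; flat floor 80 mm across and 6 mm above the bench, so the pot fits in with about 8 mm to spare all round. Origin at the centre of its underside on the bench, z up. Heavy, does not move.
- saucer_yellow: Round white porcelain drip saucer with a flat yellow liner, the place of the pot with the yellow lid. 76 mm across the rim, rim 12 mm high and 4 mm thick; flat floor 64 mm across and 6 mm above the bench, so the pot fits in with about 8 mm to spare all round. Origin at the centre of its underside on the bench, z up. Heavy, does not move.
- saucer_green: Round white porcelain drip saucer with a flat green liner, the place of the pot with the green lid. 76 mm across the rim, rim 12 mm high and 4 mm thick; flat floor 64 mm across and 6 mm above the bench, so the pot fits in with about 8 mm to spare all round. Origin at the centre of its underside on the bench, z up. Heavy, does not move.
- saucer_black: Round white porcelain drip saucer with a flat black liner, the place of the pot with the black lid. 60 mm across the rim, rim 12 mm high and 4 mm thick; flat floor 48 mm across and 6 mm above the bench, so the pot fits in with about 8 mm to spare all round. Origin at the centre of its underside on the bench, z up. Heavy, does not move.

How it is judged:
By the outcome, as a careful person would: the job done as asked, in the order asked, and still so for the second after the job is handed in, with the robot touching nothing.
It also fails if it takes over 128 s, if anything falls off the work surface, if the arm or the gripper's body presses on something with over 40 N, if the wrist force passes 120 N, or if a joint passes its speed limit or range.

## Working session

There is one attempt and no reset: what is moved stays moved. The work goes in short steps, each a Python script; the robot and the scene stay as the last script left them, time stands still between calls to the robot, and variables do not carry over. Pictures are saved under pics/ and viewed, about 12 in all and at most 16, crops included, and the job is handed in when it is done.

```bash
mkdir -p pics; ls
python3 - <<'E'
from plant import r, vision, models, telemetry
import cv2
names=["pot_blue","pot_red","pot_yellow","pot_green","pot_black"]
names+= [n.replace("pot","saucer") for n in names]
for c in ("top","scene"):
    im=vision.snapshot(c); cv2.imwrite(f"pics/{c}0.png",im[:,:,::-1])
    k=vision.get_calibration(c); print(c,k["position"],k["orientation"],k["fx"])
    for n in names:
        print(n,[(round(d["score"],2),[round(float(v),3) for v in d["at"]]) for d in models.mark_of(n,c)[:2]],
          [(round(d["score"],2),[round(float(v),3) for v in d["at"]]) for d in models.boxes_of(n,c)[:1]])
print(telemetry.current_t(), telemetry.current_tool_rot(), telemetry.current_opening())
E
```

```text
pics
top [ 0.31547335 -0.00268106  1.34811311] [-0.06904755  0.70823332 -0.69989052  0.0615731 ] 551.8113905473002
pot_blue [(0.49, [0.447, -0.154, 0.002])] [(0.55, [0.439, -0.137, 0.043])]
pot_red [(0.47, [0.437, 0.12, 0.002])] [(0.71, [0.422, 0.106, 0.043])]
pot_yellow [(0.64, [0.437, -0.149, 0.04]), (0.59, [0.439, 0.122, -0.002])] [(0.45, [0.434, -0.147, 0.075])]
pot_green [(0.91, [0.438, 0.117, 0.041]), (0.61, [0.646, 0.197, 0.004])] [(0.7, [0.436, 0.117, 0.076])]
pot_black [(0.76, [0.44, -0.151, 0.073])] [(0.46, [0.437, -0.147, 0.108])]
saucer_blue [(0.71, [0.647, 0.193, 0.004])] [(0.98, [0.647, 0.196, 0.006])]
saucer_red [(0.6, [0.537, 0.394, 0.002]), (0.4, [0.565, -0.374, 0.0])] [(0.71, [0.537, 0.397, 0.009])]
saucer_yellow [(0.92, [0.565, -0.376, 0.001])] [(0.74, [0.57, -0.378, 0.007])]
saucer_green [(0.57, [0.657, -0.021, 0.002])] [(0.74, [0.661, -0.017, 0.01])]
saucer_black [(0.58, [0.626, -0.192, 0.0]), (0.2, [0.437, -0.153, 0.043])] [(0.83, [0.624, -0.191, 0.006])]
scene [ 1.14415201 -0.5316769   0.63982515] [-0.42088226  0.81186089  0.36002588 -0.18471973] 450.9796232204
[... 180 characters left out ...]

pot_yellow [(0.54, [0.446, -0.151, 0.036])] [(0.91, [0.46, -0.166, 0.062])]
pot_green [(0.9, [0.438, 0.117, 0.035])] [(0.92, [0.449, 0.108, 0.065])]
pot_black [(0.78, [0.435, -0.154, 0.075])] [(0.72, [0.444, -0.156, 0.101])]
saucer_blue [(0.62, [0.646, 0.195, -0.0])] [(0.73, [0.646, 0.195, 0.005])]
saucer_red [(0.67, [0.54, 0.4, -0.006])] [(0.86, [0.539, 0.397, 0.003])]
saucer_yellow [(0.8, [0.562, -0.37, 0.001])] [(0.65, [0.565, -0.373, 0.007])]
saucer_green [(0.45, [0.441, -0.15, -0.003])] [(0.98, [0.663, -0.017, 0.004])]
saucer_black [(0.57, [0.624, -0.192, -0.002])] [(0.85, [0.624, -0.191, 0.005])]
2.1 [-2.95246973e-05  8.15041835e-01  5.79402109e-01  4.38952414e-05] 0.09403501335736858
```

View pics/top0.png

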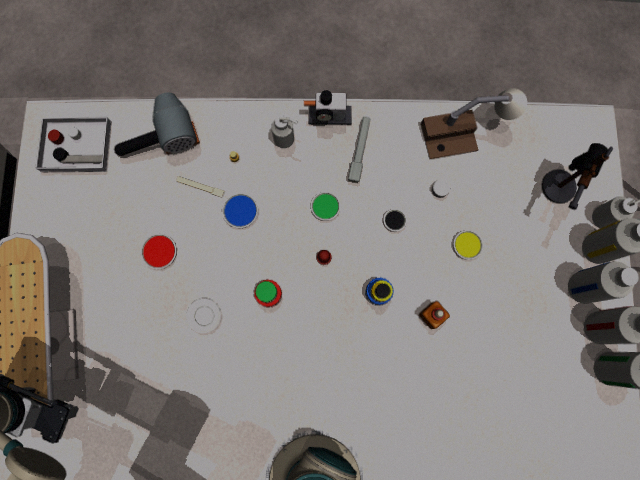

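View pics/scene0.png

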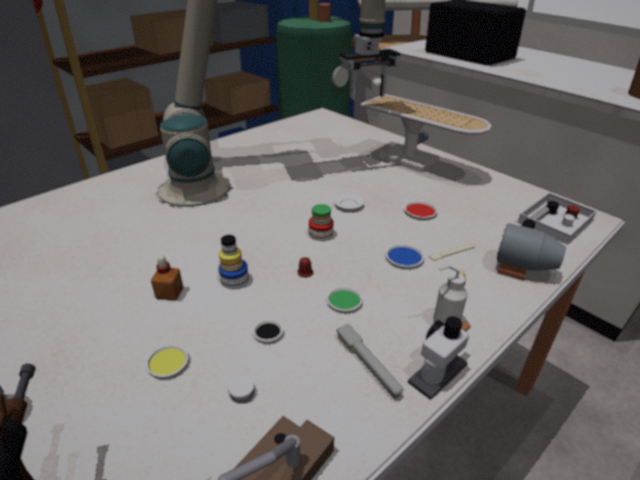

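The top view shows green on red at (267,292) and black/yellow/blue at (379,291). The saucers are at blue (240,210), red (159,251), green (325,206), black (394,220) and yellow (467,245). The scene view agrees: black/yellow/blue pile at (232,262), green/red pile at (321,222). The two cameras agree on position to about 3–5 mm. I'll start with black, checking it from the wrist camera first.

```bash
cat > h.py <<'E'
from plant import r, gripper_to, vision, models, telemetry
import numpy as np, cv2
Q=[0,1,0,0]; G=0.006          # tool down, jaws along x; grasp point ahead of TCP
S=dict(blue=(.6465,.195),red=(.538,.397),yellow=(.565,-.374),green=(.660,-.018),black=(.6245,-.1915))
D=dict(blue=.064,red=.064,yellow=.048,green=.048,black=.032)
UP=0.029                       # grasp point above pot base (fingertips 10 mm above base, clear of rim)
T=telemetry.current_t
def look(name,xy,h=0.30):
    r.move_to([xy[0]-.0,xy[1],h],Q); r.hold(.2)
    im=vision.snapshot("wrist")
    m=[(round(d["score"],2),np.round(d["at"],4).tolist()) for d in models.mark_of(name,"wrist")[:2]]
    print(name,m); return im
def pick(c,xy,z):
    gripper_to(.094)
    zt=z+UP+G
    r.move_to([*xy,zt+.08],Q)
    gripper_to(min(.094,D[c]+.026))
    print("touch on descent:",r.move_l([*xy,zt],vel=.12,guard=8))
    gripper_to(D[c]-.01,f_grip=15)
    print("opening",telemetry.current_opening(),"t",T())
    r.move_l([*xy,zt+.02],vel=.06); r.move_l([*xy,max(zt+.04,.20)],vel=.15)
    print("lifted opening",telemetry.current_opening(),telemetry.current_wrist_force())
def place(c,dx=0,dy=0):
    x,y=S[c][0]+dx,S[c][1]+dy; zt=.006+UP+G
    r.move_to([x,y,.20],Q); r.move_l([x,y,zt+.012],vel=.15)
    g=r.move_l([x,y,zt-.004],vel=.03,guard=3)
    print("contact",g,"dz mm",1000*(telemetry.current_ee_pos()[2]-zt))
    gripper_to(min(.094,D[c]+.02)); r.hold(.2)
    r.move_l([x,y,zt+.06],vel=.12)
    print("placed",c,"t",T())
E
python3 - <<'E'
from h import *
im=look("pot_black",(.44,-.151),.32)
cv2.imwrite("pics/w1.png",im[:,:,::-1])
for n in("pot_yellow","pot_blue"): print(n,[(round(d["score"],2),np.round(d["at"],4)) for d in models.mark_of(n,"wrist")[:2]])
print(T(),telemetry.current_joints(),vision.get_calibration("wrist")["position"])
E
```

```text
pot_black [(0.85, [0.4373, -0.1526, 0.0708])]
pot_yellow [(0.64, array([ 0.444 , -0.1485,  0.0442])), (0.31, array([ 0.4362, -0.1537,  0.0722]))]
pot_blue [(0.6, array([ 0.446 , -0.1523, -0.0006]))]
5.125 [-4.79989349e-01  6.70005499e-02  1.54997183e+00 -2.61874452e-06
  1.52465585e+00 -4.80304970e-01] [ 0.44035365 -0.06595427  0.4747044 ]
```

View pics/w1.png

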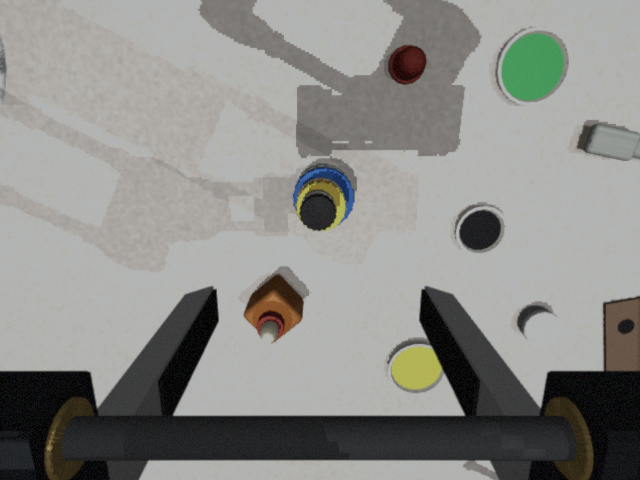

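The wrist view shows the pile at (320,205), black lid at (318,211), all upright, and its estimates agree with the fixed cameras to within 2 mm. The nearby brown bottle at (273,305) is clear of the jaws, which open along x. Picking black now.

Run:
```python
from h import *
pick("black",(.4375,-.152),.076)
place("black")
for n in("pot_black","saucer_black"):
    r_=None
im=vision.snapshot("wrist"); cv2.imwrite("pics/w2.png",im[:,:,::-1])
for n in("pot_black","saucer_black"): print(n,[(round(d["score"],2),np.round(d["at"],4)) for d in models.mark_of(n,"wrist")[:2]])
im=look("pot_yellow",(.443,-.150),.28)
```

```text
touch on descent: False
opening 0.031561485344008544 t 7.9917
lifted opening 0.031573902267019026 [-0.16392497  0.61892097  0.71696462]
contact True dz mm -0.21809806109777258
placed black t 12.825
pot_black [(0.62, array([ 0.6226, -0.1963,  0.0018]))]
saucer_black []
pot_yellow [(0.67, [0.445, -0.1468, 0.0405])]
```

View pics/w2.png

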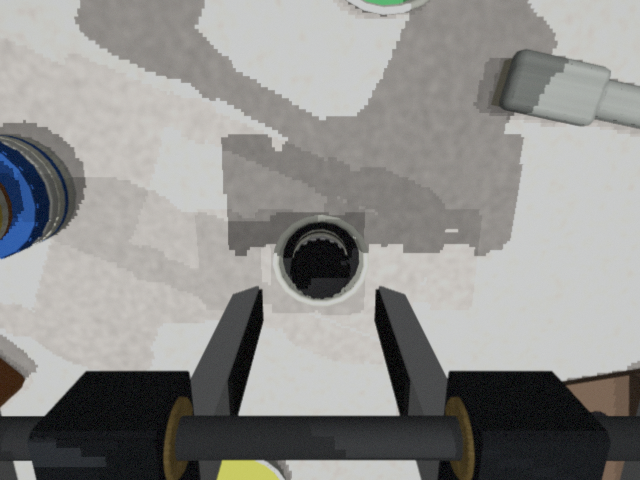

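Black stands in its saucer (pot at (320,258), saucer ring around it) after contact at the expected height. Next are yellow and then blue.

Run:
```python
from h import *
pick("yellow",(.443,-.149),.040)
place("yellow")
im=look("pot_blue",(.445,-.151),.26)
cv2.imwrite("pics/w3.png",im[:,:,::-1])
```

```text
touch on descent: False
opening 0.04748135361826217 t 17.5167
lifted opening 0.047753443815385044 [-0.43574215 -0.53583346 -1.35737218]
contact True dz mm -0.1932538323455163
placed yellow t 22.8167
pot_blue [(0.82, [0.4451, -0.1534, 0.001])]
```

View pics/w3.png

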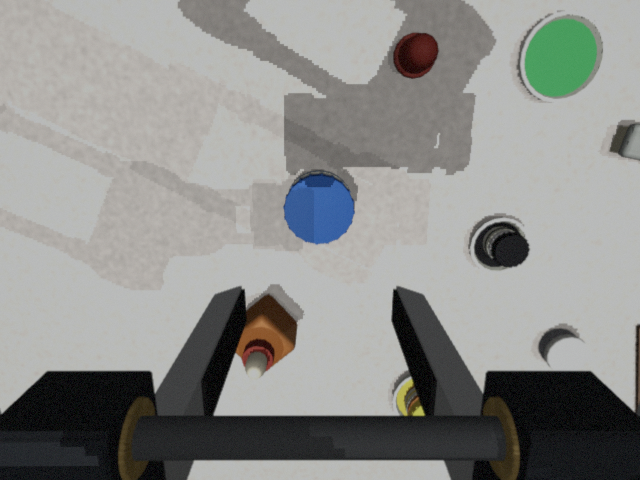

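Blue is alone on the bench at (320,208), black is upright in its saucer at (500,245), and yellow is in its saucer at (412,400). Blue next, then green and red.

Run:
```python
from h import *
pick("blue",(.445,-.1525),0)
place("blue")
im=look("pot_green",(.438,.117),.28)
cv2.imwrite("pics/w4.png",im[:,:,::-1])
```

```text
touch on descent: False
opening 0.06379205305560312 t 27.15
lifted opening 0.06364751558095723 [-0.24424019 -0.38392913 -1.70409905]
contact True dz mm -0.15995088527047396
placed blue t 33.2083
pot_green [(0.73, [0.4381, 0.1181, 0.0351])]
```

View pics/w4.png

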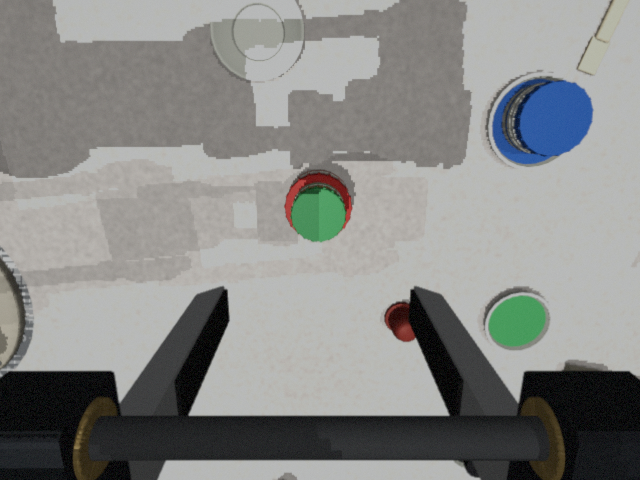

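Blue stands in its saucer at (545,120). Green sits on red at (319,212), where expected.

Run:
```python
from h import *
pick("green",(.438,.1175),.040)
place("green")
look("pot_red",(.4385,.1175),.26)
d=models.mark_of("pot_red","wrist"); p=np.array(d[0]["at"]) if d else None
xy=(.4385,.1175)
if p is not None and np.hypot(*(p[:2]-xy))<.012: xy=tuple((np.array(xy)+p[:2])/2)
print(xy)
pick("red",xy,0)
place("red")
r.move_l([*S["red"],.25],vel=.2)
r.move_to([.25,.25,.35],Q)
for c in("top","scene"):
    im=vision.snapshot(c)
    for k in S: 
        print(c,k,[(round(d["score"],2),np.round(np.array(d["at"])-[*S[k],.006],3)) for d in models.mark_of("pot_"+k,c)[:1]])
    if c=="top": im=cv2.resize(im[180:280,120:520],None,fx=2,fy=2,interpolation=cv2.INTER_CUBIC)
    else: im=cv2.resize(im[150:410,130:470],None,fx=2,fy=2,interpolation=cv2.INTER_CUBIC)
    cv2.imwrite(f"pics/{c}9.png",im[:,:,::-1])
print(T())
```

```text
touch on descent: False
opening 0.04761222029868062 t 37.4417
lifted opening 0.047383854252586656 [ 0.5295805   0.20170229 -0.40905145]
contact True dz mm -0.19399427491362947
placed green t 42.75
pot_red [(0.68, [0.438, 0.1177, -0.0008])]
(np.float64(0.43825000000000003), np.float64(0.1176))
touch on descent: False
opening 0.06353702604990813 t 47.15
lifted opening 0.06420130144602204 [-0.68705106 -0.04338499 -1.70653334]
contact True dz mm -0.22405947605020488
placed red t 52.8583
top blue [(0.65, array([-0.002,  0.003,  0.005]))]
top red [(0.57, array([-0.001,  0.006,  0.001]))]
top yellow [(0.82, array([-0.005, -0.002, -0.002]))]
top green [(0.61, array([-0.001, -0.004, -0.002]))]
top black [(0.72, array([0.001, 0.005, 0.002]))]
scene blue [(0.6, array([-0.002,  0.002, -0.003]))]
scene red [(0.69, array([ 0.003, -0.003, -0.001]))]
scene yellow [(0.73, array([ 0.002, -0.002, -0.004]))]
scene green [(0.94, array([-0.001,  0.001, -0.005]))]
scene black [(0.74, array([0.   , 0.002, 0.   ]))]
55.625
```

View pics/top9.png

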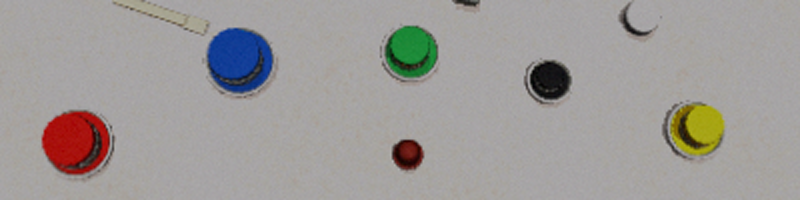

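View pics/scene9.png

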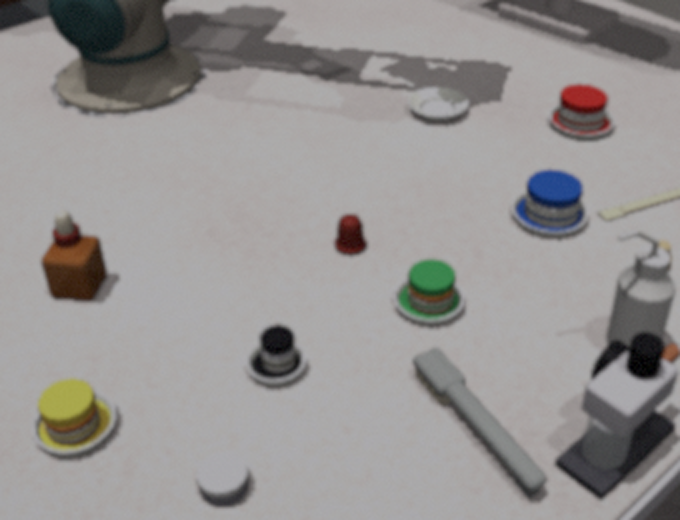

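All five pots are upright in the matching saucers: red (78,140), blue (235,55), green (410,45), black (550,77) and yellow (705,125) in the top crop. Yellow sits a few mm off centre, but inside the rim and level. Handing in.

```bash
python3 -c "
from plant import r
print(r.sign_off())"
```

```text
the job is handed in; nothing more can be done
None
```

I took both piles down one pot at a time, in the order black, yellow, blue, green, red. Each pot was set down in the saucer with its lid colour, and I handed the job in at about 56 s of the 128 s allowed.

- **Setting down:** every pot made contact within 0.25 mm of the expected saucer-floor height.
- **Final check:** both fixed cameras show all five pots upright inside their saucers. The networks' estimates put them within 6 mm of the saucer centres, and they are only good to about 4 mm themselves.
- **Disagreements:** the cameras differ by up to about 9 mm on individual pots. By eye, yellow sits a few mm off centre, within its 8 mm clearance. I did not take a close-up of yellow or red after placing them.
- **Missed detection:** the network did not find the black saucer in one wrist picture, but that picture showed the pot standing inside it.

No check failed.

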